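# Lock a film carrier into the digitising dock

## Robot

A 7-joint arm with a two-finger parallel gripper is mounted at the origin on the work surface. World frame = base frame: x ahead of the robot, y to its left, z up, the work surface at z = 0. Lengths are in m, angles in rad, forces in N, time in s.
With the tool pointing down it reaches from about 0.425 to 1.025 m from the base axis. Payload 3.6 kg.
Tool frame: the origin (TCP) lies at the very end of the fingers, on their centre line; the grasp point (between the pads) lies 19 mm behind it (arm.grip_depth is the distance from the TCP to the grasp point, in m); x points along the fingers, y is the direction in which the jaws open and shut, and the axes are right-handed (so a half turn about x gives the same grasp; the last joint's range is limited). The gripper opens to 85 mm and grips with 20 to 120 N. Pads are 22 mm wide; open, the fingers measure 114 mm over their backs; the gripper's body (76 mm by 85 mm) begins 54 mm behind the grasp point. The pads swing forward as they close: fully open they stand 13 mm farther back than shut.
Start: joints at [1.25, 0.591, 0.048, 1.609, -0.033, 0.943, -0.034], TCP at [0.164, -0.706, 0.231] pointing down, gripper open.
Joint ranges: [-2.69, 2.69], [-0.47, 2.24], [-1.27, 1.36], [0.19, 2.51], [-1.53, 4.68], [0.08, 2.07], [-3.09, 3.09]. Speed limits (rad/s): [2.57, 2.57, 3.14, 3.14, 3.14, 3.14, 3.14].

## Interface

Orientations are given as a unit quaternion [w, x, y, z].
In Python, from bench import arm, viewer, ticket gives the robot as it stands. The module is installed in compiled form; this text tells all that it offers.
- The arm moves only by the shell command python3 -m inch 'ROWS' [FORCE]. ROWS is a JSON object of lists of equal length, an entry for each row: "travel": the shift along the tool's x, y, z in m, a list of three; "dr": the turn, a rotation vector about the tool's x, y, z in rad, a list of three; "jaw": the gripper's target within -1 to 1 (shut at 1, half-way at 0, fully open at -1). In form: {"travel": [[tx, ty, tz], ...], "dr": [[wx, wy, wz], ...], "jaw": [jaw, ...]}. A call has 1 to 20 rows; each row is the pose to reach, as a shift and turn from the pose commanded when the call began, along the tool's axes at that moment; what a row does not reach only later rows make up. A row lasts 1/12 s, in which the tool goes at most 41.7 mm and 7.16 degrees, less where a joint would pass 70% of its speed; a pose out of reach is approached as far as the arm can. A call with a gripper value outside its range is refused whole. The fingers move at their own pace and stop on an object; FORCE is the grip in N (left out, the last holds). Time passes only in rows, so rows that repeat a pose let the fingers close. It gives the time, the measured TCP pose, the force and the opening at its end, in the units of the state.
- arm.get_obs(): the state, without advancing time (a new reading comes with each control period).
- viewer.grab_frame(name): name is "scene" or "side" or "wrist"; returns the picture (384x512x3 uint8, red, green, blue); there is no depth.
- viewer.camera_params(name): a dict with "camera_matrix" (3x3 intrinsics, pixels), "world_from_camera" (4x4, takes a point from camera to world coordinates). Camera axes: x right, y down, z forward; pixel columns grow to the right and rows downward; lengths in m; the calibration is good to about 2 mm. A picture is of the moment at which its call begins: read the wrist's pose just before it. camera_params takes no time and is no camera call; for the wrist camera it gives the pose at the moment of the call.
- ticket.sign_off(): hands the job in, once; it reports no verdict.
The state is a dict: "time": time; "q": joint angles; "joint_velocities": joint speeds; "effort": joint torques, N m; "position": TCP position; "eef_rot": TCP orientation; "ft_force": force on the tool from outside, world axes, zero at the start; "moment": the same for the moment, N m; "finger_gap": opening from 0.0 (shut) to 1.0 (fully open).
Only numpy, scipy, OpenCV 4.12 (cv2) and the standard library are available. Lean on these libraries where they do the work, as an engineer would, in place of code of your own. Each camera call takes 0.05 s, during which the arm holds its last target. There are 200 camera calls.

## Task

Swing the dock's lock lever fully open, then take the black film carrier out of the drawer unit and slide it nose first, handle left outside, fully home in the dock's slot. Then swing the lever fully shut so that its tongue locks the carrier in, let go, and leave all the other things where they are.

Things in the scene. Friction and masses are not known exactly. Their poses are not given: they have to be found in the camera images.
- dock: Fixed grey film dock, 170 mm wide (its y), 50 mm high, white light panel on top. Origin: on the work surface under the slot's centre line, level with the lever pivot. The carrier goes in along +x. 10 mm base plate (slot floor) x -70 (open porch) to 140 mm; roof x 15 to 139, z 31 to 50 mm; slot 66 mm wide, mouth flared (x 12 to 37), z 10 to 31 mm, back stop at x 115.
- dock_home (a point): Where the carrier's origin lies when it is fully home with its nose on the back stop: dock x = 25 mm, y = 0, z = 10 mm. Axes as the dock's.
- lock_lever (a joint): Steel quarter-turn lever, vertical pivot. 0 rad = shut stop: lever along dock +y, away from the slot, the tongue under it across the slot mouth towards -y. 1.571 = open stop: lever along dock +x over the roof, tongue clear at the slot's side. Opens clockwise from above, stays where left, 2 N at the grip moves it. Shut, the tongue locks in behind the carrier blade's rear shoulder.
- lever_grip (a point): Point on the lever where to hold it, 65 mm out from the pivot, 77 mm above the work surface, at mid height of the bar. The bar is 85 mm long from the pivot, 16 mm wide, 18 mm high (z = 68 to 86 mm). Its y axis points outward along the lever.
- lever_pivot (a point): The lever's pivot axis, 77 mm up, at dock x = 0, y = +60 mm. Hub 26 mm in diameter, top at 86 mm. The flat tongue under the lever points the other way, is 14 mm wide, reaches 42 mm from the pivot, z = 13 to 23 mm.
- drawer_unit: Fixed wooden drawer unit, 130 mm wide (y), 150 deep, 116 high. Origin: on the work surface below the middle of its front, which faces its -x; body x 0 to 150 mm. Top section: open-fronted bay 94 mm wide, z 60 to 106 mm, with a white acrylic tray as floor (8 mm out of the front, no lip). The carrier starts in it, handle inside, 50 to 60 mm of its nose sticking out.
- carrier: Black plastic film carrier, 180 mm long, 0.18 kg. Origin: centre of its underside, +x towards the nose, z up. Blade (with three clear windows) x = -15 to +90 mm, 60 mm wide (the last 10 mm 50 mm wide), 14 mm thick; neck x = -50 to -15 mm, 24 mm wide, 14 mm thick; block handle x = -90 to -50 mm, 34 mm wide, 34 mm high.
- reel: Bystander: stainless steel film reel lying flat, 90 mm in diameter, 56 mm high. Origin: centre of its underside.
- crank: Bystander: chunky plastic film winder crank, disc 64 mm in diameter with an arm and knob on top, 84 mm high; the arm reaches 72 mm along its x. Origin: centre of the disc's underside.
- bowl: Bystander: teal ceramic bowl, 140 mm across, 55 mm high. Origin: centre of its underside.
- canister1: Bystander: smoke-grey film canister standing upright, 35 mm in diameter, 53 mm high. Origin: centre of its underside.
- canister2: Bystander: smoke-grey film canister standing upright, 35 mm in diameter, 53 mm high. Origin: centre of its underside.
- canister3: Bystander: smoke-grey film canister standing upright, 35 mm in diameter, 53 mm high. Origin: centre of its underside.
Not all that is in view belongs to the job. Leave any turquoise look-alike of the carrier alone.

How it is judged:
On the way, in this order (a step that is already met when the one before it is completed fails the run):
1. the lever is swung fully open (past 1.40 rad) (value of joint lock_lever above 1.4 rad), for 0.1 s.
2. the carrier is fully home in the slot (within 7 mm) while the lever is open (past 0.8 rad) (x of carrier in the frame of dock_home between -0.007 and 0.006 m and y of carrier in the frame of dock_home between -0.007 and 0.007 m and z of carrier in the frame of dock_home between -0.005 and 0.006 m and value of joint lock_lever above 0.8 rad), for 0.1 s.
At the end, for the whole second after the job is handed in: The carrier lies flat in the dock's slot, nose in and handle outside, its origin within 7 mm of dock_home in x and y and within 6 mm in height, in line with the slot to 0.12 rad; the lever is shut (below 0.10 rad); everything is at rest and released (x of carrier in the frame of dock_home between -0.007 and 0.006 m and y of carrier in the frame of dock_home between -0.007 and 0.007 m and z of carrier in the frame of dock_home between -0.005 and 0.006 m and value of joint lock_lever below 0.1 rad and angle between the x axis of carrier and the x axis of dock, either way round below 0.12 rad and angle between carrier's own z axis and vertical below 0.1 rad and linear speed of carrier below 0.02 m/s); the robot touches nothing.
It fails at once if the reel, crank, bowl or a canister is moved more than 30 mm (distance of any of reel, crank, bowl, canister1, canister2, canister3 from where it was at the start of the episode above 0.03 m).
It also fails if it takes over 72 s, if anything falls off the work surface, if the arm or the gripper's body presses on something with over 40 N, if the wrist force passes 120 N, or if a joint passes its speed limit or range.

## Working session

There is one attempt and no reset: what is moved stays moved. The work goes in short steps, Python scripts to look and compute and a shell command to move; the robot and the scene stay as the last step left them, time stands still between calls to the robot, and variables do not carry over. Pictures are saved under pics/ and viewed, about 8 in all and at most 12, crops included, and the job is handed in when it is done.

```bash
mkdir -p pics
python3 - <<'E'
from bench import arm, viewer
import cv2,numpy as np
o=arm.get_obs(); print(o['time'],o['position'],o['eef_rot'],o['finger_gap'],arm.grip_depth)
for n in ("scene","side"):
    p=viewer.camera_params(n); np.savez(n+'.npz',K=p['camera_matrix'],T=p['world_from_camera'])
    print(n,np.round(p['camera_matrix'],1).tolist(),np.round(p['world_from_camera'],3).tolist())
    im=viewer.grab_frame(n)[:,:,::-1]; cv2.imwrite(f'pics/{n}0.png',im)
    cv2.imwrite(f'pics/{n}0b.png',cv2.resize(im,(800,600),interpolation=cv2.INTER_CUBIC))
E
```

```text
0.0 [ 0.16355164 -0.70543998  0.23012964] [-0.07957948 -0.70239417 -0.08118162  0.70265146] 1.0022857996168402 0.0187
scene [[367.7, 0.0, 259.9], [0.0, 367.7, 193.3], [0.0, 0.0, 1.0]] [[0.714, 0.586, -0.382, 0.895], [0.7, -0.598, 0.391, -0.462], [0.0, -0.547, -0.837, 0.896], [0.0, 0.0, 0.0, 1.0]]
side [[457.2, 0.0, 257.9], [0.0, 457.2, 191.6], [0.0, 0.0, 1.0]] [[-0.857, -0.364, 0.365, 0.063], [-0.516, 0.62, -0.591, 0.658], [-0.011, -0.695, -0.719, 0.977], [0.0, 0.0, 0.0, 1.0]]
```

View pics/scene0b.png

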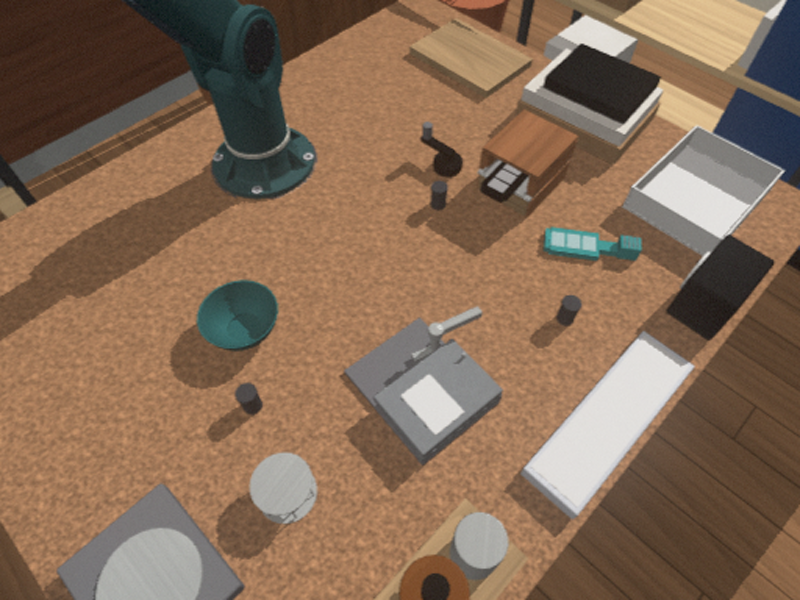

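View pics/side0b.png

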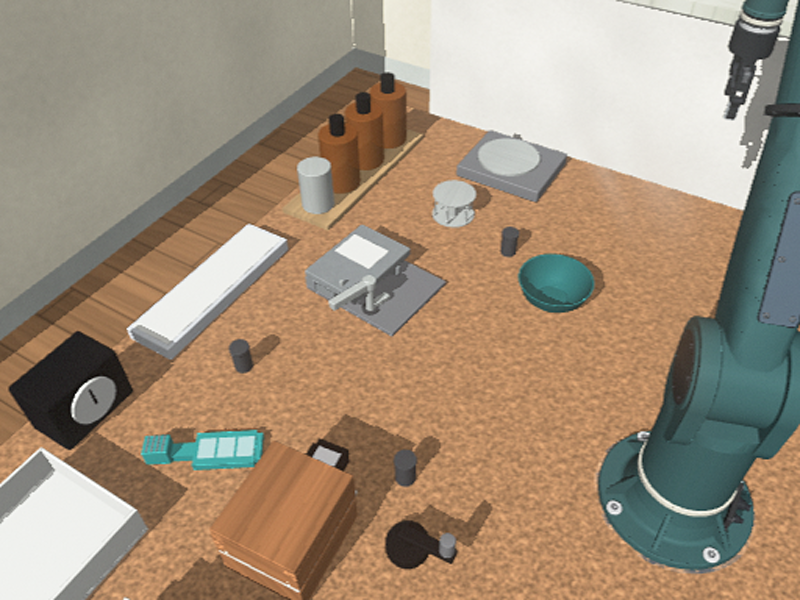

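The scene view (800x600) shows the dock at about (425,380), its lever pivot at (436,330) and the lever tip at (480,312). The drawer unit is at (530,150) with a dark carrier nose sticking out at (505,178).

There are two carrier candidates: the black one in the drawer bay (505,178) and the turquoise look-alike on the table (595,243). The black one fits. I'll confirm it in an enlarged crop and measure from the same picture.

Run:
```python
import cv2,numpy as np
s=cv2.imread('pics/scene0.png'); d=cv2.imread('pics/side0.png')
def c(im,x,y,w=100,h=75):
    r=cv2.resize(im[y:y+h,x:x+w],(400,300),interpolation=cv2.INTER_CUBIC)
    for k in range(0,w,10): cv2.putText(r,str(x+k),(k*4,8),0,.28,(0,255,255),1); cv2.line(r,(k*4,8),(k*4,12),(0,255,255),1)
    for k in range(0,h,10): cv2.putText(r,str(y+k),(0,k*4+3),0,.28,(0,255,255),1)
    return r
cv2.imwrite('pics/crops.png',np.vstack([np.hstack([c(s,285,65),c(s,220,200,120,90) if 0 else c(s,222,195)]),np.hstack([c(d,130,275),c(d,190,140)])]))
```

```text
(no output)
```

View pics/crops.png

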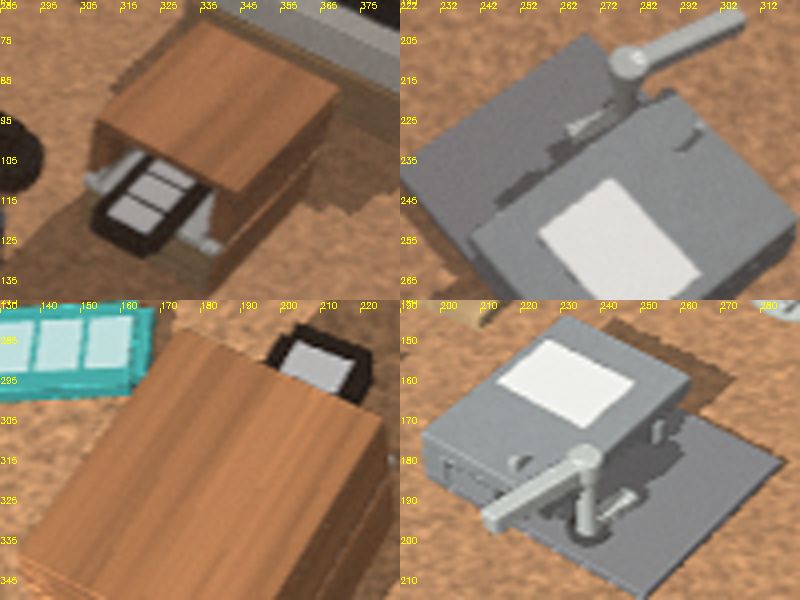

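The enlarged crop confirms the black carrier with clear windows lying in the drawer bay, nose at scene px (315,122). The turquoise one is separate, on the table. The dock corners, hub and lever tip are readable in both views, so I'll fit poses from them.

```bash
cat > h.py <<'E'
import numpy as np, cv2
from scipy.optimize import least_squares
from scipy.spatial.transform import Rotation as R
C={n:np.load(n+'.npz') for n in('scene','side')}
def proj(K,T,P):
    p=(np.atleast_2d(P)-T[:3,3])@T[:3,:3]; q=p@K.T; return q[:,:2]/q[:,2:]
def ray(K,T,px,z):
    d=T[:3,:3]@np.linalg.solve(K,[px[0],px[1],1.]); o=T[:3,3]; return o+d*(z-o[2])/d[2]
def place(v,P):
    P=np.array(P,float); c,s=np.cos(v[2]),np.sin(v[2])
    return np.c_[v[0]+c*P[:,0]-s*P[:,1],v[1]+s*P[:,0]+c*P[:,1],P[:,2]]
def fit(obs,v0,cams=None):
    cams=cams or {n:(C[n]['K'],C[n]['T']) for n in C}
    f=lambda v:np.concatenate([(proj(*cams[n],place(v,[o[1] for o in ob]))-[o[0] for o in ob]).ravel() for n,ob in obs.items()])
    r=least_squares(f,v0,loss='soft_l1'); return r.x,r.fun.reshape(-1,2)
E
python3 - <<'E'
from h import *
np.set_printoptions(precision=4,suppress=True)
m=1e-3
def S(l): return [(p,np.array(q)*m) for p,q in l]
v,e=fit({'scene':S([((278.8,210),(0,60,86)),((307,199.3),(0,145,77)),((239.5,255),(15,-85,50)),((290.8,218),(15,85,50)),((321.3,249.5),(139,85,50)),((268.3,204.3),(-70,85,10)),((221.4,238.7),(-70,-85,10))]),
'side':S([((236.5,179.3),(0,60,86)),((213,195),(0,145,77)),((262.5,159.5),(15,-85,50)),((232,144),(139,-85,50)),((195.8,173.8),(139,85,50)),((285.8,180.5),(-70,-85,10)),((250.8,214.3),(-70,85,10))])},[.6,-.1,0])
print('dock',v);print(e.T)
print('pivot,lever', place(v,[[0,.06,.077],[0,.125,.077],[.065,.06,.077]]))
w,e=fit({'scene':S([((309.3,95),(0,65,116)),((344.3,113),(0,-65,116)),((369.5,88),(150,-65,116)),((336.8,70.8),(150,65,116))]),
'side':S([((176.8,282),(0,-65,116)),((225.5,303.3),(0,65,116)),((135,339.5),(150,-65,116))])},[.5,.3,1.5])
print('drawer',w);print(e.T)
for n,p,z in [('canA',(440,195),.027),('canB',(569,310),.027),('canC',(248,398),.027),('bowl',(238,315),.03),('crankdisc',(447,160),.03),('crankknob',(427,130),.08),('reel',(283,485),.05),('turq',(595,243),.01),('nose tip',(316.5*1.5625,126*1.5625),.074)]:
    print(n,ray(C['scene']['K'],C['scene']['T'],np.array(p)/1.5625,z))
np.savez('fit.npz',dock=v,drawer=w)
E
```

```text
dock [ 0.5905 -0.1469 -0.1237]
[[ 0.6785 -3.1698 -1.4149 -1.0261  1.1395  0.762  -1.5727 -1.3783  2.0324
   0.1871 -0.4197 -1.5779 -0.7808 -1.1225]
 [ 0.6457 -4.1615 -1.529  -1.6898  0.6971 -1.4896 -2.1651 -1.1688  2.9271
  -1.4613 -1.9294 -2.2634 -1.1096 -1.3489]]
pivot,lever [[ 0.5979 -0.0874  0.077 ]
 [ 0.6059 -0.0229  0.077 ]
 [ 0.6624 -0.0954  0.077 ]]
drawer [0.4537 0.2723 1.6617]
[[-1.2219 -0.1331  0.3163 -2.1167 -2.391   0.6021 -1.7001]
 [-1.2112 -0.0394 -1.7216 -1.6714 -1.1419  0.0597 -0.8847]]
canA [0.3642 0.1795 0.027 ]
canB [0.7185 0.1349 0.027 ]
canC [ 0.4449 -0.3706  0.027 ]
bowl [ 0.3059 -0.2867  0.03  ]
crankdisc [0.3076 0.2631 0.03  ]
crankknob [0.2509 0.2585 0.08  ]
reel [ 0.6033 -0.4204  0.05  ]
turq [0.6596 0.3113 0.01  ]
nose tip [0.4718 0.2152 0.074 ]
```

```bash
cat >> h.py <<'E'
def Rd(psi):
    c,s=np.cos(psi),np.sin(psi); return np.array([[0,0,-1],[c,s,0],[s,-c,0]]).T
def go(o,p,psi):
    """tool-frame shift/turn from state o to TCP p, tool down with jaw axis at psi (or psi+pi, the nearer)"""
    M=R.from_quat(np.r_[o['eef_rot'][1:],o['eef_rot'][0]]).as_matrix()
    dr=min((R.from_matrix(M.T@Rd(a)).as_rotvec() for a in(psi,psi+np.pi)),key=np.linalg.norm)
    print('travel',np.round(M.T@(np.array(p)-o['position']),4).tolist(),'dr',np.round(dr,3).tolist())
E
python3 - <<'E'
from h import *
from bench import arm,viewer
np.set_printoptions(precision=4,suppress=True)
o=arm.get_obs();M=R.from_quat(np.r_[o['eef_rot'][1:],o['eef_rot'][0]]).as_matrix();print(M,o['q'],o['ft_force'])
p=viewer.camera_params('wrist');T=p['world_from_camera'];print(p['camera_matrix']);print('cam in tool',M.T@(T[:3,3]-o['position']),M.T@T[:3,:3])
f=np.load('fit.npz');d=f['dock']
go(o,[0.58,-0.06,0.28],d[2])
go(o,[0.58,-0.06,0.28],d[2]+np.pi/2)
E
```

```text
[[-0.0006  0.2259 -0.9741]
 [ 0.0019 -0.9741 -0.2259]
 [-1.     -0.002   0.0001]] [ 1.2495  0.592   0.0483  1.6097 -0.0333  0.9427 -0.0337] [ 0.8441 -0.2393 -0.1837]
[[333.8721   0.     254.2088]
 [  0.     333.8721 196.1724]
 [  0.       0.       1.    ]]
cam in tool [-0.1419 -0.0013 -0.0685] [[ 0.0004 -0.274   0.9617]
 [ 1.     -0.0011 -0.0007]
 [ 0.0012  0.9617  0.274 ]]
travel [-0.0487, -0.5349, -0.5515] dr [-1.219, -0.001, 0.002]
travel [-0.0487, -0.5349, -0.5515] dr [0.352, 0.0, 0.002]
```

```bash
python3 -m inch '{"travel":[[-0.05,-0.534,-0.552],[-0.05,-0.534,-0.552],[-0.05,-0.534,-0.552],[-0.05,-0.534,-0.552],[-0.05,-0.534,-0.552],[-0.05,-0.534,-0.552],[-0.05,-0.534,-0.552],[-0.05,-0.534,-0.552],[-0.05,-0.534,-0.552],[-0.05,-0.534,-0.552],[-0.05,-0.534,-0.552],[-0.05,-0.534,-0.552],[-0.05,-0.534,-0.552],[-0.05,-0.534,-0.552],[-0.05,-0.534,-0.552],[-0.05,-0.534,-0.552],[-0.05,-0.534,-0.552],[-0.05,-0.534,-0.552],[-0.05,-0.534,-0.552],[-0.05,-0.534,-0.552]],"dr":[[-0.1,0,0],[-0.2,0,0],[-0.3,0,0],[-0.4,0,0],[-0.5,0,0],[-0.6,0,0],[-0.7,0,0],[-0.8,0,0],[-0.9,0,0],[-1.0,0,0],[-1.1,0,0],[-1.22,0,0],[-1.22,0,0],[-1.22,0,0],[-1.22,0,0],[-1.22,0,0],[-1.22,0,0],[-1.22,0,0],[-1.22,0,0],[-1.22,0,0]],"jaw":[-1,-1,-1,-1,-1,-1,-1,-1,-1,-1,-1,-1,-1,-1,-1,-1,-1,-1,-1,-1]}' 40
python3 - <<'E'
from h import *
from bench import arm,viewer
p=viewer.camera_params('wrist');im=viewer.grab_frame('wrist')[:,:,::-1]
np.savez('w1.npz',K=p['camera_matrix'],T=p['world_from_camera'])
cv2.imwrite('pics/w1.png',im);cv2.imwrite('pics/w1b.png',cv2.resize(im,(800,600),interpolation=cv2.INTER_CUBIC))
o=arm.get_obs();print(o['time'],o['position'],o['q'])
E
```

```text
time: 1.77
position: [0.5837, -0.0542, 0.2818]
eef_rot: [0.47, 0.529, 0.471, -0.526]
ft_force: [0.7, -0.0, -0.5]
finger_gap: 1.0
1.8167 [ 0.58187039 -0.05785932  0.28125245] [ 0.34263097  0.38622771 -0.4261785   1.86854866  0.19407958  0.92696374
 -0.28983802]
```

View pics/w1b.png

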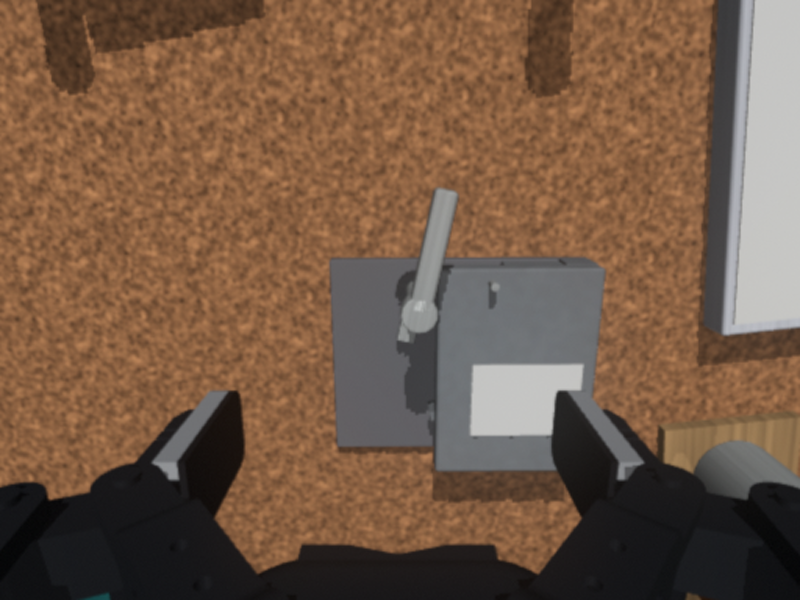

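The wrist view shows the dock with its porch corners at (331,259) and (337,447). The roof corners are at (440,267), (603,268) and (434,470). The hub is at (420,315) and the lever tip at (447,191), so the lever already stands slightly open, by about 0.2 rad. I'll refine the dock fit with this view.

Run:
```python
from h import *
from bench import arm
np.set_printoptions(precision=4,suppress=True)
w=np.load('w1.npz');cams={'w':(w['K'],w['T'])};k=1/1.5625
S=lambda l:[((p[0]*k,p[1]*k),np.array(q)*1e-3) for p,q in l]
v,e=fit({'w':S([((420,315),(0,60,86)),((440,267),(15,85,50)),((603,268),(139,85,50)),((434,470),(15,-85,50)),((331,259),(-70,85,10)),((337,447),(-70,-85,10))])},[.59,-.147,-.124],cams)
print('dock wrist',v);print(e.T)
f=np.load('fit.npz')
t=ray(*cams['w'],(447*k,191*k),.086)[:2]; h=ray(*cams['w'],(420*k,315*k),.086)[:2]
print('lever len',np.linalg.norm(t-h),'angle open',np.pi/2+v[2]-np.arctan2(*(t-h)[::-1]))
np.savez('fit.npz',dock=v,drawer=f['drawer'])
P=place(v,[[0,.06,.077]])[0];a=np.pi/2+v[2]-np.arctan2(*(t-h)[::-1])
o=arm.get_obs();print('pivot',P,o['position'])
for al in (a,):
    th=np.pi/2+v[2]-al; g=P+.06*np.array([np.cos(th),np.sin(th),0]); g[2]=.14; print(g); go(o,g,th-np.pi/2)
```

```text
dock wrist [ 0.588  -0.1459 -0.1136]
[[ 0.2175 -0.6211  3.7181  0.5006 -1.1196 -0.5357]
 [-0.1497  0.5423 -0.2767  1.4626 -0.5306 -0.1939]]
lever len 0.08355974289320076 angle open 0.19570843285515105
pivot [ 0.5948 -0.0863  0.077 ] [ 0.5819 -0.0579  0.2813]
[ 0.613  -0.0291  0.14  ]
travel [0.1413, 0.0275, -0.032] dr [0.192, -0.002, -0.0]
```

Run:
```python
from h import *
np.set_printoptions(precision=4,suppress=True)
w=np.load('w1.npz');cams={n:(C[n]['K'],C[n]['T']) for n in C};cams['w']=(w['K'],w['T'])
v=np.load('fit.npz')['dock']
for top in (dict(w=(315.5,183.5),scene=(297,226.5),side=(220,180)),dict(w=(315.5,183.5),side=(220,180))):
  r=least_squares(lambda P:np.concatenate([proj(*cams[n],P)[0]-top[n] for n in top]),[.64,-.08,.06])
  P=r.x;c,s=np.cos(v[2]),np.sin(v[2]);d=P[:2]-v[:2];print('dock frame',c*d[0]+s*d[1],-s*d[0]+c*d[1],P[2],r.fun)
im=cv2.imread('pics/w1.png')
s=cv2.imread('pics/scene0.png');d=cv2.imread('pics/side0.png')
z=lambda a:cv2.resize(a,(400,400),interpolation=cv2.INTER_CUBIC)
cv2.imwrite('pics/peg.png',np.hstack([z(im[160:210,290:340]),z(d[155:205,195:245])]))
```

```text
dock frame 0.05356975743403354 0.07288954657500399 0.05876712172313379 [ 0.1617 -0.0095 -1.1815 -0.244  -1.0005  0.226 ]
dock frame 0.05305386957495121 0.07271889541685483 0.05926812735583645 [-0.2244  0.2429 -0.8379  0.1439]
```

View pics/peg.png

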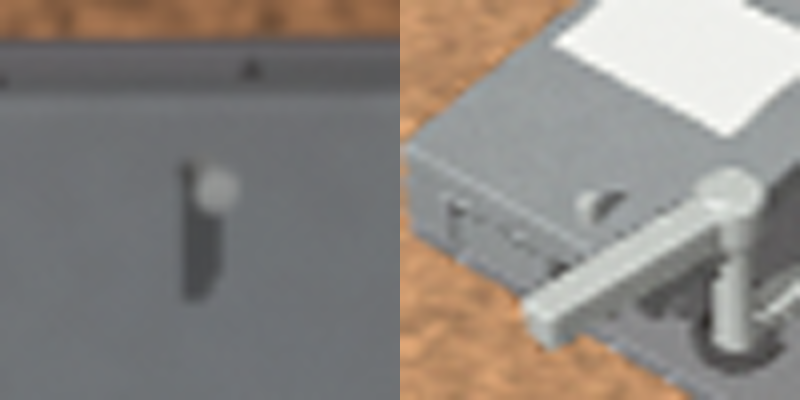

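The peg stands at dock (53, 73) mm, about 60 mm high, so I'll keep the fingertips at or above about 66 mm during the sweep. Next I straddle the lever.

```bash
python3 -m inch '{"travel":[[0.04,0.0275,-0.032],[0.08,0.0275,-0.032],[0.1,0.0275,-0.032],[0.1,0.0275,-0.032],[0.1,0.0275,-0.032],[0.13,0.0275,-0.032],[0.16,0.0275,-0.032],[0.19,0.0275,-0.032],[0.215,0.0275,-0.032],[0.215,0.0275,-0.032],[0.215,0.0275,-0.032],[0.215,0.0275,-0.032]],"dr":[[0.1,0,0],[0.19,0,0],[0.19,0,0],[0.19,0,0],[0.19,0,0],[0.19,0,0],[0.19,0,0],[0.19,0,0],[0.19,0,0],[0.19,0,0],[0.19,0,0],[0.19,0,0]],"jaw":[0.2,0.2,0.2,0.2,0.2,0.2,0.2,0.2,0.2,0.2,0.2,0.2]}' 30
python3 - <<'E'
from h import *
from bench import arm
np.set_printoptions(precision=4,suppress=True)
o=arm.get_obs();print(o['time'],o['q'])
v=np.load('fit.npz')['dock'];P=place(v,[[0,.06,.066]])[0]
for al in np.r_[.196,.3:1.75:.1,1.7]:
    th=np.pi/2+v[2]-al; g=P+.06*np.array([np.cos(th),np.sin(th),0]); print(round(al,2),end=' '); go(o,g,th-np.pi/2)
E
```

```text
time: 2.82
position: [0.614, -0.0338, 0.069]
eef_rot: [0.417, 0.573, 0.415, -0.571]
ft_force: [1.1, 0.2, 0.8]
finger_gap: 0.403
2.8167 [ 0.1702  0.6813 -0.2704  1.9578  0.3339  0.541  -0.6443]
0.2 travel [0.003, -0.0024, -0.0042] dr [-0.005, -0.001, -0.004]
0.3 travel [0.003, 0.0039, -0.0039] dr [0.099, -0.001, -0.004]
0.4 travel [0.003, 0.0098, -0.003] dr [0.199, -0.001, -0.004]
0.5 travel [0.003, 0.0156, -0.0015] dr [0.299, -0.002, -0.004]
0.6 travel [0.0031, 0.0213, 0.0006] dr [0.399, -0.002, -0.004]
0.7 travel [0.0031, 0.0267, 0.0032] dr [0.499, -0.002, -0.004]
0.8 travel [0.0031, 0.0318, 0.0063] dr [0.599, -0.002, -0.004]
0.9 travel [0.0031, 0.0365, 0.0099] dr [0.699, -0.002, -0.004]
1.0 travel [0.0031, 0.0409, 0.014] dr [0.799, -0.003, -0.004]
1.1 travel [0.0031, 0.0449, 0.0185] dr [0.899, -0.003, -0.003]
1.2 travel [0.0031, 0.0484, 0.0234] dr [0.999, -0.003, -0.003]
1.3 travel [0.0031, 0.0514, 0.0286] dr [1.099, -0.003, -0.003]
1.4 travel [0.0032, 0.0538, 0.0341] dr [1.199, -0.003, -0.003]
1.5 travel [0.0032, 0.0557, 0.0398] dr [1.299, -0.004, -0.003]
1.6 travel [0.0032, 0.057, 0.0456] dr [1.399, -0.004, -0.003]
1.7 travel [0.0032, 0.0578, 0.0516] dr [1.499, -0.004, -0.003]
1.7 travel [0.0032, 0.0578, 0.0516] dr [1.499, -0.004, -0.003]
```

```bash
python3 -m inch '{"travel":[[0,0.004,-0.002],[0,0.010,-0.001],[0,0.016,0],[0,0.021,0.001],[0,0.027,0.003],[0,0.032,0.006],[0,0.0365,0.010],[0,0.041,0.014],[0,0.045,0.0185],[0,0.048,0.023],[0,0.051,0.029],[0,0.054,0.034],[0,0.056,0.040],[0,0.057,0.046],[0,0.058,0.052],[0,0.058,0.052],[0,0.058,0.052],[0,0.058,0.052]],"dr":[[0.1,0,0],[0.2,0,0],[0.3,0,0],[0.4,0,0],[0.5,0,0],[0.6,0,0],[0.7,0,0],[0.8,0,0],[0.9,0,0],[1.0,0,0],[1.1,0,0],[1.2,0,0],[1.3,0,0],[1.4,0,0],[1.5,0,0],[1.5,0,0],[1.5,0,0],[1.5,0,0]],"jaw":[0.2,0.2,0.2,0.2,0.2,0.2,0.2,0.2,0.2,0.2,0.2,0.2,0.2,0.2,0.2,0.2,0.2,0.2]}'
python3 - <<'E'
from h import *
from bench import arm,viewer
np.set_printoptions(precision=4,suppress=True)
o=arm.get_obs();print(o['time'],o['q'],o['ft_force'])
im=viewer.grab_frame('side')[:,:,::-1];cv2.imwrite('pics/s1.png',im)
cv2.imwrite('pics/s1b.png',cv2.resize(im[110:240,160:330],(680,520),interpolation=cv2.INTER_CUBIC))
E
```

```text
time: 4.32
position: [0.6521, -0.1003, 0.0679]
eef_rot: [-0.085, 0.703, -0.084, -0.701]
ft_force: [0.3, -0.4, -0.1]
finger_gap: 0.401
4.3167 [ 0.0086  0.714   0.1121  1.8645 -0.1376  0.5683 -1.6013] [ 0.3136 -0.4289 -0.0647]
```

View pics/s1b.png

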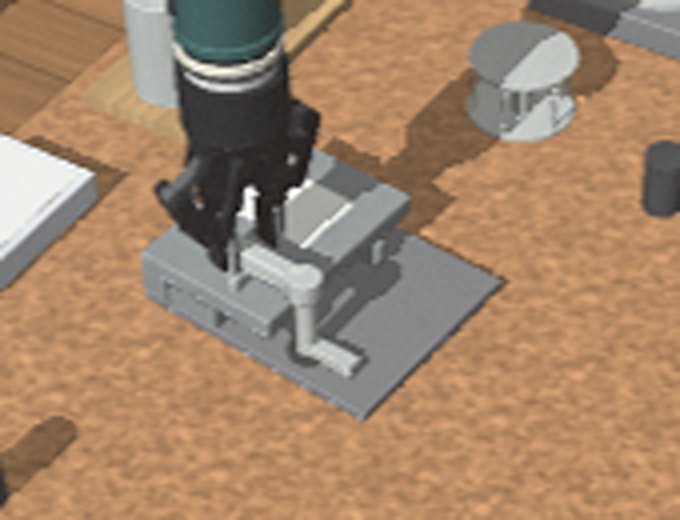

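The lever now points over the roof, hub at crop (308,275), with the tongue swung toward the porch's outer edge (358,368). There's no contact force yet, so I'll check the angle.

Run:
```python
from h import *
from bench import arm
np.set_printoptions(precision=4,suppress=True)
v=np.load('fit.npz')['dock'];P=place(v,[[0,.06,.066]])[0]
cam=(C['side']['K'],C['side']['T'])
f=lambda x,y,z:ray(*cam,(160+x/4,110+y/4),z)
t=f(357,369,.018);print('tongue open angle',v[2]-np.arctan2(*(P-t)[:2][::-1]),np.linalg.norm((P-t)[:2]))
h=f(306,275,.086);print('hub',h,P)
l=f(247,244,.086);print('bar',v[2]-np.arctan2(*(l-h)[:2][::-1]))
for al in (1.571,1.6):
    hh=.006
o=arm.get_obs();M=R.from_quat(np.r_[o['eef_rot'][1:],o['eef_rot'][0]]).as_matrix();print('tool angle',v[2]-np.arctan2(M[1,1],M[0,1])+np.pi/2,'pos angle',v[2]-np.arctan2(*(o['position']-P)[:2][::-1])+np.pi/2)
```

```text
tongue open angle -0.01790001031974163 0.0448582176782133
hub [ 0.5932 -0.0872  0.086 ] [ 0.5948 -0.0863  0.066 ]
bar -0.015939413918352643
tool angle 3.2683590889687615 pos angle 1.6982643341030934
```

The lever stands at about 1.555 rad, open. I'll lift off and move to look at the carrier.

Run:
```python
from h import *
from bench import arm
o=arm.get_obs();go(o,[.472,.20,.25],np.load('fit.npz')['drawer'][2]-np.pi/2)
```

```text
travel [-0.1826, -0.249, 0.2458] dr [1.24, -0.001, 0.001]
```

```bash
python3 -m inch '{"travel":[[-0.04,0,0],[-0.08,0,0],[-0.12,0,0],[-0.15,-0.03,0.03],[-0.18,-0.06,0.06],[-0.18,-0.085,0.084],[-0.18,-0.11,0.11],[-0.18,-0.14,0.138],[-0.18,-0.165,0.163],[-0.18,-0.19,0.188],[-0.18,-0.22,0.217],[-0.18,-0.249,0.246],[-0.18,-0.249,0.246],[-0.18,-0.249,0.246],[-0.18,-0.249,0.246],[-0.18,-0.249,0.246],[-0.18,-0.249,0.246],[-0.18,-0.249,0.246],[-0.18,-0.249,0.246],[-0.18,-0.249,0.246]],"dr":[[0,0,0],[0,0,0],[-0.12,0,0],[-0.24,0,0],[-0.36,0,0],[-0.48,0,0],[-0.6,0,0],[-0.72,0,0],[-0.84,0,0],[-0.96,0,0],[-1.08,0,0],[-1.2,0,0],[-1.32,0,0],[-1.44,0,0],[-1.56,0,0],[-1.68,0,0],[-1.8,0,0],[-1.9,0,0],[-1.9,0,0],[-1.9,0,0]],"jaw":[0.2,0.2,0.2,0,-0.5,-1,-1,-1,-1,-1,-1,-1,-1,-1,-1,-1,-1,-1,-1,-1]}'
python3 - <<'E'
from h import *
from bench import arm,viewer
p=viewer.camera_params('wrist');im=viewer.grab_frame('wrist')[:,:,::-1]
np.savez('w2.npz',K=p['camera_matrix'],T=p['world_from_camera'])
cv2.imwrite('pics/w2.png',im);cv2.imwrite('pics/w2b.png',cv2.resize(im,(800,600),interpolation=cv2.INTER_CUBIC))
o=arm.get_obs();print(o['time'],o['position'],o['q'])
E
```

```text
time: 6.03
position: [0.4721, 0.2, 0.2465]
eef_rot: [0.521, 0.478, 0.521, -0.478]
ft_force: [0.6, 0.1, 0.2]
finger_gap: 1.003
6.0833 [0.47209903 0.20011547 0.24648867] [-0.18791322  0.32645703 -0.37860177  2.05468808  0.16810818  0.7891311
 -0.58238544]
```

View pics/w2b.png

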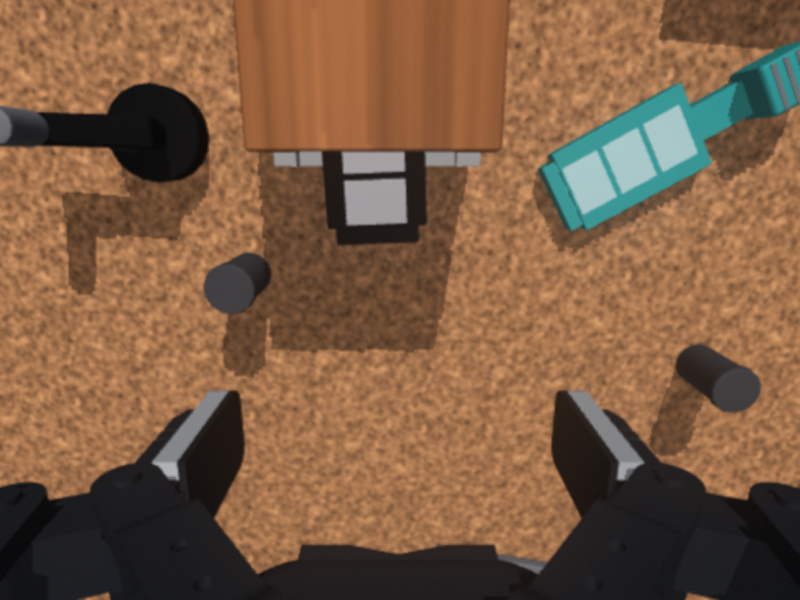

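The wrist view shows the black carrier's nose sticking out of the bay. The tip edge runs (338,243) to (418,240) and the shoulders are at (330,227) and (425,224). The drawer front top edge runs (245,151) to (501,150), and canister A is at (237,285).

Run:
```python
from h import *
from bench import arm
np.set_printoptions(precision=4,suppress=True)
w=np.load('w2.npz');cam=(w['K'],w['T'])
g=lambda x,y,z:ray(*cam,(x/1.5625,y/1.5625),z)
a,b=g(245,151,.116),g(501,150,.116);print('drawer front',a,b,np.linalg.norm(a-b),np.arctan2(*(b-a)[:2][::-1]),(a+b)/2)
for z in(.060,.074,):
    a,b=g(330,227,z),g(425,224,z);c,d=g(338,243,z),g(418,240,z)
    print(z,'shoulder',(a+b)/2,np.linalg.norm(a-b),'tip',(c+d)/2,np.linalg.norm(c-d),np.arctan2(*(b-a)[:2][::-1]))
a,b=g(343,179,.074),g(346,226,.074);c,d=g(406,177,.074),g(408,223,.074);print('win',np.arctan2(*(b-a)[:2][::-1]),np.arctan2(*(d-c)[:2][::-1]),np.arctan2(*(c-a)[:2][::-1]),np.arctan2(*(d-b)[:2][::-1]))
```

```text
drawer front [0.3887 0.2673 0.116 ] [0.5163 0.2785 0.116 ] 0.1281189131921096 0.0874078646031553 [0.4525 0.2729 0.116 ]
0.06 shoulder [0.4559 0.2288 0.06  ] 0.059607363257054846 tip [0.457  0.2187 0.06  ] 0.050632411248324044 0.1150927948821983
0.074 shoulder [0.4563 0.2305 0.074 ] 0.05706675622477984 tip [0.4573 0.2209 0.074 ] 0.04847433793238505 0.11509279488219773
win -1.4499255270884537 -1.4377813036002258 0.11448998487280086 0.13176231056343107
```

Run:
```python
from h import *
from bench import arm
o=arm.get_obs();go(o,[.454,.2445,.050],.12)
```

```text
travel [0.1965, -0.0143, -0.0458] dr [-0.035, 0.0, -0.0]
```

```bash
python3 -m inch '{"travel":[[0.02,-0.014,-0.03],[0.05,-0.014,-0.046],[0.08,-0.014,-0.046],[0.1,-0.014,-0.046],[0.1,-0.014,-0.046],[0.12,-0.014,-0.046],[0.14,-0.014,-0.046],[0.16,-0.014,-0.046],[0.18,-0.014,-0.046],[0.195,-0.014,-0.046],[0.197,-0.014,-0.046],[0.197,-0.014,-0.046],[0.197,-0.014,-0.046],[0.197,-0.014,-0.046],[0.197,-0.014,-0.046],[0.197,-0.014,-0.046],[0.197,-0.014,-0.046],[0.197,-0.014,-0.046],[0.197,-0.014,-0.046],[0.197,-0.014,-0.046]],"dr":[[-0.035,0,0],[-0.035,0,0],[-0.035,0,0],[-0.035,0,0],[-0.035,0,0],[-0.035,0,0],[-0.035,0,0],[-0.035,0,0],[-0.035,0,0],[-0.035,0,0],[-0.035,0,0],[-0.035,0,0],[-0.035,0,0],[-0.035,0,0],[-0.035,0,0],[-0.035,0,0],[-0.035,0,0],[-0.035,0,0],[-0.035,0,0],[-0.035,0,0]],"jaw":[-1,-1,-1,-1,-1,-1,-1,-1,-1,-1,-1,-1,-1,1,1,1,1,1,1,1]}' 70
```

```text
time: 7.75
position: [0.455, 0.2454, 0.0508]
eef_rot: [0.53, 0.469, 0.529, -0.468]
ft_force: [-0.5, -1.1, 7.1]
finger_gap: 0.685
```

```bash
python3 -m inch '{"travel":[[-0.003,0,0],[-0.004,0,0.005],[-0.004,0,0.015],[-0.004,0,0.03],[-0.004,0,0.045],[-0.004,0,0.06],[-0.004,0,0.075],[-0.004,0,0.09],[-0.004,0,0.105],[-0.004,0,0.12],[-0.004,0,0.135],[-0.004,0,0.15],[-0.004,0,0.165],[-0.004,0,0.18],[-0.004,0,0.195],[-0.004,0,0.21],[-0.004,0,0.225],[-0.004,0,0.23],[-0.004,0,0.23],[-0.004,0,0.23]],"dr":[[0,0,0],[0,0,0],[0,0,0],[0,0,0],[0,0,0],[0,0,0],[0,0,0],[0,0,0],[0,0,0],[0,0,0],[0,0,0],[0,0,0],[0,0,0],[0,0,0],[0,0,0],[0,0,0],[0,0,0],[0,0,0],[0,0,0],[0,0,0]],"jaw":[1,1,1,1,1,1,1,1,1,1,1,1,1,1,1,1,1,1,1,1]}'
python3 - <<'E'
from h import *
from bench import arm,viewer
o=arm.get_obs();print(o['time'],o['position'],o['q'])
im=viewer.grab_frame('side')[:,:,::-1];cv2.imwrite('pics/s2.png',im)
cv2.imwrite('pics/s2b.png',cv2.resize(im[130:340,120:400],(800,600),interpolation=cv2.INTER_CUBIC))
E
```

```text
time: 9.42
position: [0.4819, 0.0165, 0.0532]
eef_rot: [0.529, 0.469, 0.529, -0.469]
ft_force: [0.1, 0.4, -1.6]
finger_gap: 0.682
9.4167 [0.48191879 0.01649226 0.05320625] [ 0.07051411  0.61144388 -0.26591022  2.25413411  0.48525462  0.32862254
 -0.49075718]
```

View pics/s2b.png

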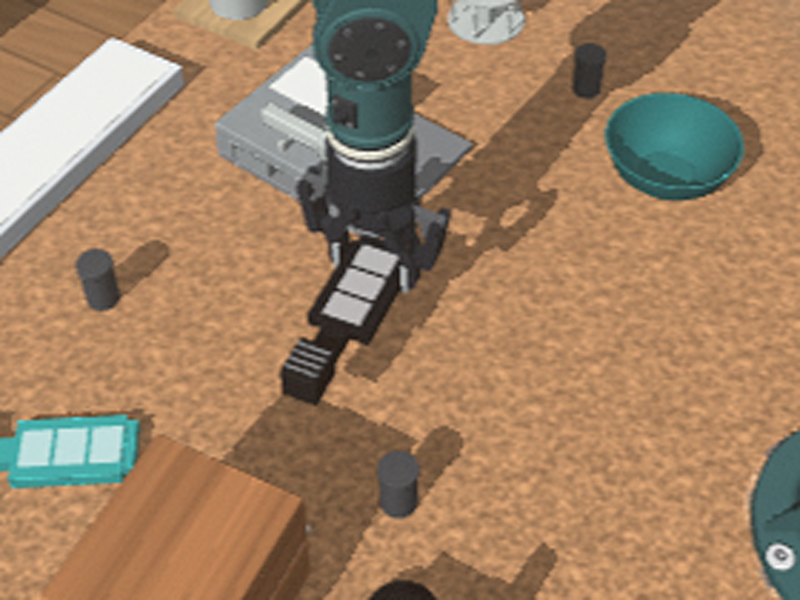

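The black carrier is out of the drawer and level in the jaws, its handle at crop (305,370). I'll lower it to the table to regrasp by the handle.

```bash
python3 -m inch '{"travel":[[0.01,0,0],[0.02,0,0],[0.03,0,0],[0.04,0,0],[0.045,0,0],[0.049,0,0],[0.049,0,0],[0.049,0,0]],"dr":[[0,0,0],[0,0,0],[0,0,0],[0,0,0],[0,0,0],[0,0,0],[0,0,0],[0,0,0]],"jaw":[1,1,1,1,1,1,1,1]}'
```

```text
time: 10.13
position: [0.482, 0.0169, 0.0039]
eef_rot: [0.53, 0.468, 0.53, -0.469]
ft_force: [-0.6, 0.2, -1.6]
finger_gap: 0.686
```

```bash
python3 -m inch '{"travel":[[0.002,0,0],[0.004,0,0],[0.004,0,0],[0.004,0,0],[0.004,0,0],[0.004,0,0],[0.004,0,0],[0.004,0,0],[-0.02,0,0],[-0.06,0,0],[-0.1,0,-0.01],[-0.14,0,-0.05],[-0.16,0,-0.09],[-0.16,0,-0.12],[-0.16,0,-0.134],[-0.16,0,-0.134],[-0.16,0,-0.134],[-0.16,0,-0.134]],"dr":[[0,0,0],[0,0,0],[0,0,0],[0,0,0],[0,0,0],[0,0,0],[0,0,0],[0,0,0],[0,0,0],[0,0,0],[0,0,0],[0,0,0],[0,0,0],[0,0,0],[0,0,0],[0,0,0],[0,0,0],[0,0,0]],"jaw":[1,1,1,-0.6,-0.8,-1,-1,-1,-1,-1,-1,-1,-1,-1,-1,-1,-1,-1]}'
python3 - <<'E'
from h import *
from bench import arm,viewer
p=viewer.camera_params('wrist');im=viewer.grab_frame('wrist')[:,:,::-1]
np.savez('w3.npz',K=p['camera_matrix'],T=p['world_from_camera'])
cv2.imwrite('pics/w3.png',im);cv2.imwrite('pics/w3b.png',cv2.resize(im,(800,600),interpolation=cv2.INTER_CUBIC))
o=arm.get_obs();print(o['time'],o['position'],o['q'])
E
```

```text
time: 11.63
position: [0.4654, 0.1484, 0.1639]
eef_rot: [0.529, 0.468, 0.529, -0.47]
ft_force: [-0.1, -0.7, -1.0]
finger_gap: 0.999
11.6833 [0.46545279 0.14782928 0.16369111] [-0.05841075  0.43182573 -0.44278319  2.17506732  0.32521946  0.59896149
 -0.61705516]
```

View pics/w3b.png

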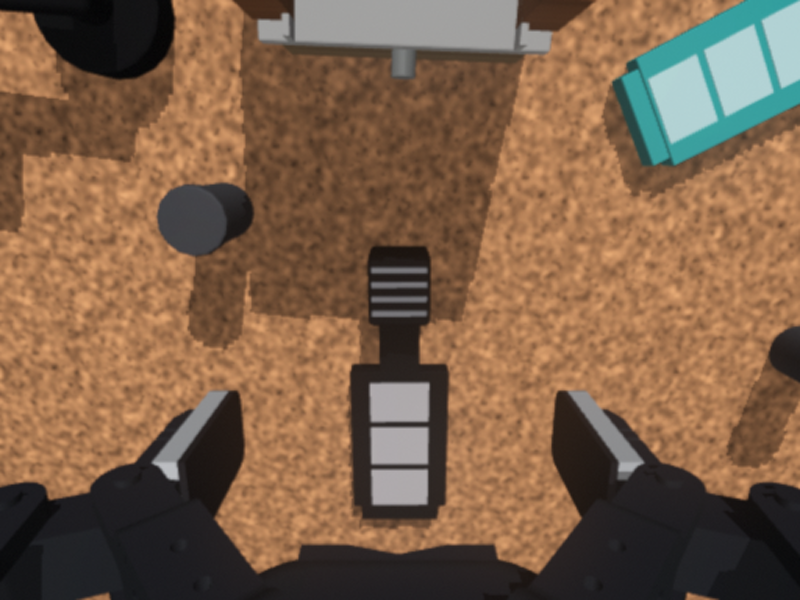

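The carrier lies flat on the table: handle at (400,285), blade rear edge at (351,367) to (448,367), nose tip edge at (364,517) to (437,517).

Run:
```python
from h import *
from bench import arm
np.set_printoptions(precision=4,suppress=True)
w=np.load('w3.npz');k=1.5625
S=lambda l:[((p[0]/k,p[1]/k),np.array(q)*1e-3) for p,q in l]
v,e=fit({'w':S([((351,367),(-15,-30,14)),((448,367),(-15,30,14)),((364,512),(90,-25,14)),((437,512),(90,25,14)),((369,318),(-50,-17,34)),((431,318),(-50,17,34))])},[.475,.08,-1.45],{'w':(w['K'],w['T'])})
print(v,e.T*k)
o=arm.get_obs()
h=place(v,[[-.070,0,.010]])[0];print(h);go(o,h,v[2]+np.pi/2)
```

```text
[ 0.4732  0.0852 -1.447 ] [[-1.0145  1.8698 -1.808   1.4087 -0.2749  0.0657]
 [-2.5595 -2.8529  1.3914  1.2227  0.6312  0.4342]]
[0.4646 0.1547 0.01  ]
travel [0.1537, 0.0002, -0.0071] dr [-0.004, 0.002, 0.002]
```

```bash
python3 -m inch '{"travel":[[0.02,0,-0.007],[0.05,0,-0.007],[0.08,0,-0.007],[0.11,0,-0.007],[0.135,0,-0.007],[0.15,0,-0.007],[0.157,0,-0.007],[0.157,0,-0.007],[0.157,0,-0.007],[0.157,0,-0.007],[0.157,0,-0.007],[0.157,0,-0.007],[0.157,0,-0.007],[0.157,0,-0.007],[0.157,0,-0.007],[0.157,0,-0.007],[0.157,0,-0.007],[0.157,0,-0.007],[0.157,0,-0.007]],"dr":[[0,0,0],[0,0,0],[0,0,0],[0,0,0],[0,0,0],[0,0,0],[0,0,0],[0,0,0],[0,0,0],[0,0,0],[0,0,0],[0,0,0],[0,0,0],[0,0,0],[0,0,0],[0,0,0],[0,0,0],[0,0,0],[0,0,0]],"jaw":[-1,-1,-1,-1,-1,-1,-1,-1,-1,1,1,1,1,1,1,1,1,1,1]}' 90
python3 - <<'E'
from h import *
from bench import arm
np.set_printoptions(precision=4,suppress=True)
o=arm.get_obs();print(o['time'],o['position'],o['q'],o['finger_gap']*85,o['ft_force'])
v=np.load('fit.npz')['dock']
for x in (-.085,-.10):   # carrier origin in dock frame
  for z in(.10,.022):
    p=place(v,[[x-.070,0,z]])[0]; print(p,np.hypot(*p[:2])); go(o,p,v[2]+np.pi/2)
E
```

```text
time: 13.27
position: [0.4656, 0.1568, 0.0083]
eef_rot: [0.53, 0.469, 0.529, -0.468]
ft_force: [-0.4, 0.3, 7.4]
finger_gap: 0.381
13.2667 [0.4656 0.1568 0.0083] [-0.2777  0.6999 -0.1887  2.2473  0.5477  0.235  -0.8362] 32.39073757074283 [-0.4254  0.3264  7.3508]
[ 0.434  -0.1283  0.1   ] 0.4525399695707528
travel [-0.0918, -0.0659, 0.2791] dr [-1.335, 0.001, -0.001]
[ 0.434  -0.1283  0.022 ] 0.4525399695707528
travel [-0.0138, -0.066, 0.2791] dr [-1.335, 0.001, -0.001]
[ 0.4191 -0.1266  0.1   ] 0.4377739891754778
travel [-0.0918, -0.0805, 0.2756] dr [-1.335, 0.001, -0.001]
[ 0.4191 -0.1266  0.022 ] 0.4377739891754778
travel [-0.0138, -0.0806, 0.2756] dr [-1.335, 0.001, -0.001]
```

```bash
python3 -m inch '{"travel":[[-0.03,0,0],[-0.06,0,0],[-0.09,0,0],[-0.11,0,0.02],[-0.11,-0.005,0.05],[-0.11,-0.011,0.08],[-0.11,-0.017,0.1],[-0.11,-0.023,0.12],[-0.11,-0.03,0.14],[-0.11,-0.036,0.16],[-0.11,-0.043,0.18],[-0.11,-0.049,0.2],[-0.11,-0.055,0.22],[-0.11,-0.06,0.24],[-0.11,-0.066,0.26],[-0.11,-0.066,0.279],[-0.11,-0.066,0.279],[-0.11,-0.066,0.279],[-0.11,-0.066,0.279],[-0.11,-0.066,0.279]],"dr":[[0,0,0],[0,0,0],[0,0,0],[-0.1,0,0],[-0.2,0,0],[-0.3,0,0],[-0.4,0,0],[-0.5,0,0],[-0.6,0,0],[-0.7,0,0],[-0.8,0,0],[-0.9,0,0],[-1.0,0,0],[-1.1,0,0],[-1.2,0,0],[-1.335,0,0],[-1.335,0,0],[-1.335,0,0],[-1.335,0,0],[-1.335,0,0]],"jaw":[1,1,1,1,1,1,1,1,1,1,1,1,1,1,1,1,1,1,1,1]}'
python3 - <<'E'
from h import *
from bench import arm,viewer
np.set_printoptions(precision=4,suppress=True)
p=viewer.camera_params('wrist');im=viewer.grab_frame('wrist')[:,:,::-1]
np.savez('w4.npz',K=p['camera_matrix'],T=p['world_from_camera'])
cv2.imwrite('pics/w4.png',im);cv2.imwrite('pics/w4b.png',cv2.resize(im,(800,600),interpolation=cv2.INTER_CUBIC))
o=arm.get_obs();print(o['time'],o['position'],o['q'])
E
```

```text
time: 14.93
position: [0.4334, -0.1272, 0.1175]
eef_rot: [0.706, 0.04, 0.706, -0.04]
ft_force: [0.1, 1.6, -2.5]
finger_gap: 0.375
14.9833 [ 0.4335 -0.1271  0.1175] [ 0.7775  0.5615 -0.7892  2.2743  0.7534  0.5851  0.8663]
```

View pics/w4b.png

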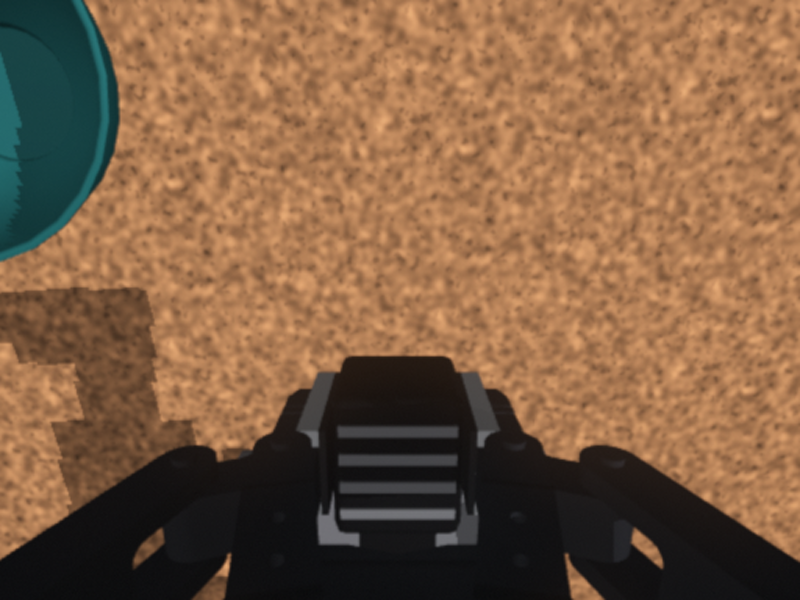

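The handle is gripped squarely, and the bowl at upper left stays clear. I'll lower to just above the porch and check alignment from the fixed cameras.

```bash
python3 -m inch '{"travel":[[0.02,0,0],[0.04,0,0],[0.06,0,0],[0.08,0,0],[0.09,0,0],[0.095,0,0],[0.095,0,0],[0.095,0,0],[0.095,0,0]],"dr":[[0,0,0],[0,0,0],[0,0,0],[0,0,0],[0,0,0],[0,0,0],[0,0,0],[0,0,0],[0,0,0]],"jaw":[1,1,1,1,1,1,1,1,1]}'
python3 - <<'E'
from h import *
from bench import arm,viewer
np.set_printoptions(precision=4,suppress=True)
a=viewer.grab_frame('scene')[:,:,::-1];b=viewer.grab_frame('side')[:,:,::-1]
cv2.imwrite('pics/sc3.png',a);cv2.imwrite('pics/sd3.png',b)
z=lambda a:cv2.resize(a,(400,600),interpolation=cv2.INTER_CUBIC)
cv2.imwrite('pics/c3.png',np.hstack([z(a[170:290,195:275]),z(b[125:245,230:310])]))
o=arm.get_obs();print(o['time'],o['position'],o['q'],o['ft_force'])
v=np.load('fit.npz')['dock'];M=R.from_quat(np.r_[o['eef_rot'][1:],o['eef_rot'][0]]).as_matrix()
print('heading err',np.arctan2(M[1,2],M[0,2])-v[2]);c,s=np.cos(v[2]),np.sin(v[2]);d=o['position'][:2]-v[:2];print('tcp in dock',c*d[0]+s*d[1],-s*d[0]+c*d[1])
E
```

```text
time: 15.73
position: [0.4341, -0.1279, 0.023]
eef_rot: [0.706, 0.04, 0.706, -0.04]
ft_force: [-0.0, 0.8, -2.3]
finger_gap: 0.382
15.8333 [ 0.434  -0.1283  0.023 ] [ 0.5825  0.7032 -0.5327  2.3182  1.0713  0.3835  0.5783] [ 0.7656 -0.4005 -1.931 ]
heading err -0.0003660370029598542
tcp in dock -0.15491756387528235 1.4735149497305255e-06
```

View pics/c3.png

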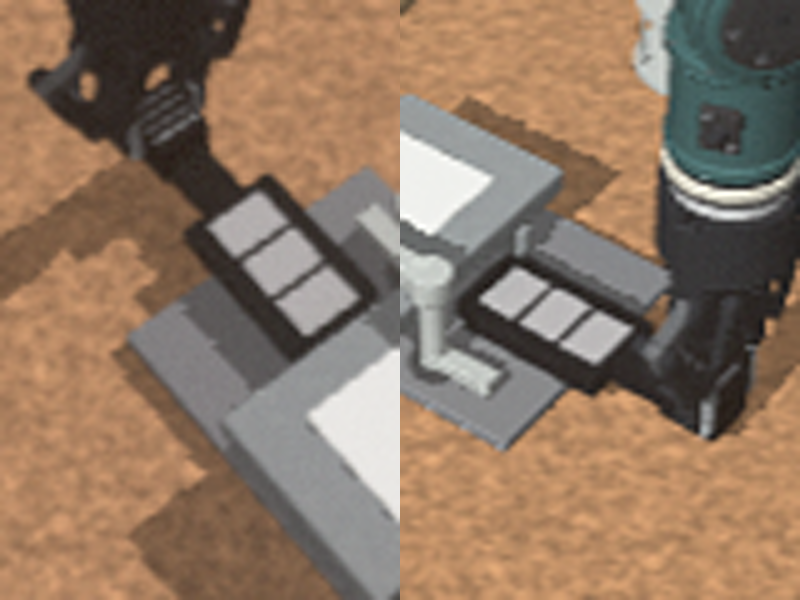

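The blade sits over the porch in line with the slot, nose at the mouth and the lever clear. I'll insert in two stages, watching the force.

```bash
python3 -m inch '{"travel":[[0.001,0,0.008],[0.001,0,0.016],[0.001,0,0.024],[0.001,0,0.032],[0.001,0,0.04],[0.001,0,0.048],[0.001,0,0.056],[0.001,0,0.064],[0.001,0,0.072],[0.001,0,0.08],[0.001,0,0.085],[0.001,0,0.085]],"dr":[[0,0,0],[0,0,0],[0,0,0],[0,0,0],[0,0,0],[0,0,0],[0,0,0],[0,0,0],[0,0,0],[0,0,0],[0,0,0],[0,0,0]],"jaw":[1,1,1,1,1,1,1,1,1,1,1,1]}'
```

```text
time: 16.83
position: [0.5198, -0.138, 0.0214]
eef_rot: [0.707, 0.041, 0.705, -0.04]
ft_force: [0.9, -0.5, -2.3]
finger_gap: 0.379
```

```bash
python3 -m inch '{"travel":[[0.001,0,0.005],[0.001,0,0.01],[0.001,0,0.014],[0.001,0,0.018],[0.001,0,0.021],[0.001,0,0.023],[0.001,0,0.025],[0.001,0,0.026],[0.001,0,0.026]],"dr":[[0,0,0],[0,0,0],[0,0,0],[0,0,0],[0,0,0],[0,0,0],[0,0,0],[0,0,0],[0,0,0]],"jaw":[1,1,1,1,1,1,1,1,1]}'
```

```text
time: 17.58
position: [0.5361, -0.1405, 0.0192]
eef_rot: [0.701, 0.039, 0.711, -0.041]
ft_force: [-12.0, 1.8, 4.5]
finger_gap: 0.381
```

```bash
python3 -m inch '{"travel":[[0,0,0],[0,0,0],[0,0,0],[0,0,0.002],[0,0,0.004],[0,0,0.004]],"dr":[[0,0,0],[0,0,0],[0,0,0],[0,0,0],[0,0,0],[0,0,0]],"jaw":[1,1,1,1,1,1]}'
python3 - <<'E'
from h import *
from bench import arm,viewer
np.set_printoptions(precision=4,suppress=True)
o=arm.get_obs()
a=viewer.grab_frame('scene')[:,:,::-1];b=viewer.grab_frame('side')[:,:,::-1]
cv2.imwrite('pics/sc4.png',a);cv2.imwrite('pics/sd4.png',b)
v=np.load('fit.npz')['dock'];c,s=np.cos(v[2]),np.sin(v[2]);d=o['position'][:2]-v[:2];print('tcp in dock',c*d[0]+s*d[1],-s*d[0]+c*d[1],o['moment'])
M=R.from_quat(np.r_[o['eef_rot'][1:],o['eef_rot'][0]]).as_matrix();print(M)
E
```

```text
time: 18.08
position: [0.536, -0.1408, 0.0185]
eef_rot: [0.699, 0.039, 0.713, -0.041]
ft_force: [-17.3, 2.0, 8.0]
finger_gap: 0.378
tcp in dock -0.052223157234706066 -0.0008910028875412359 [0.5887 2.8088 0.1311]
[[-0.0207  0.1127  0.9934]
 [-0.0025  0.9936 -0.1128]
 [-0.9998 -0.0049 -0.0203]]
```

It's firm against a stop at about 17 N. I'll release with a narrow opening to stay clear of the hub, lift straight up and look.

```bash
python3 -m inch '{"travel":[[0,0,-0.008],[0,0,-0.008],[0,0,-0.008],[0,0,-0.008],[0,0,-0.008],[0,0,-0.008],[-0.03,0,-0.008],[-0.07,0,-0.008],[-0.11,0,-0.008],[-0.15,0,-0.008],[-0.16,0,-0.008],[-0.16,0,-0.008],[-0.16,0,-0.008],[-0.16,0,-0.008]],"dr":[[0,0,0],[0,0,0],[0,0,0],[0,0,0],[0,0,0],[0,0,0],[0,0,0],[0,0,0],[0,0,0],[0,0,0],[0,0,0],[0,0,0],[0,0,0],[0,0,0]],"jaw":[1,1,-0.2,-0.2,-0.2,-0.2,-0.2,-0.2,-0.2,-0.2,-1,-1,-1,-1]}'
python3 - <<'E'
from h import *
from bench import arm,viewer
np.set_printoptions(precision=4,suppress=True)
p=viewer.camera_params('wrist');im=viewer.grab_frame('wrist')[:,:,::-1]
np.savez('w5.npz',K=p['camera_matrix'],T=p['world_from_camera'])
cv2.imwrite('pics/w5.png',im);cv2.imwrite('pics/w5b.png',cv2.resize(im,(800,600),interpolation=cv2.INTER_CUBIC))
o=arm.get_obs();print(o['time'],o['position'],o['q'])
E
```

```text
time: 19.35
position: [0.539, -0.1408, 0.1791]
eef_rot: [0.705, 0.04, 0.707, -0.04]
ft_force: [-0.2, 0.2, -0.1]
finger_gap: 1.001
19.4 [ 0.5387 -0.1407  0.1787] [ 0.7938  0.5929 -0.8727  2.0072  0.6178  0.8307  1.0229]
```

View pics/w5b.png

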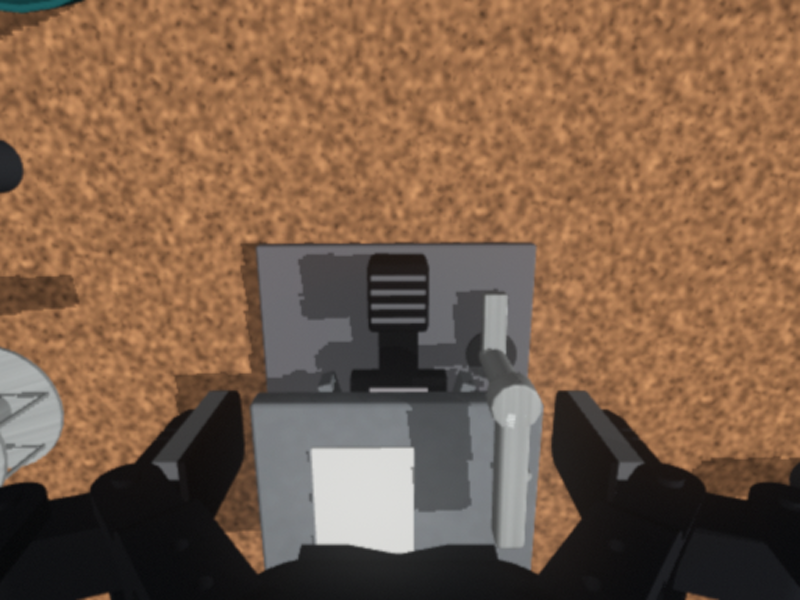

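The wrist view shows the carrier in the slot: handle (398,292), blade shoulder edge at (351,371) to (446,371), porch edge at row 243, tongue clear at (495,320) and the lever over the roof at (512,540). I'll measure from these pixels.

Run:
```python
from h import *
np.set_printoptions(precision=4,suppress=True)
w=np.load('w5.npz');cam=(w['K'],w['T']);k=1.5625;im=cv2.imread('pics/w5.png').astype(int).sum(2)
print('col 398',[(r,im[r,int(398/k)]) for r in range(152,182)],[(r,im[r,235]) for r in range(226,256)])
S=lambda l:[((p[0]/k,p[1]/k),np.array(q)*1e-3) for p,q in l]
v,e=fit({'w':S([((258,244),(-70,85,10)),((535,244),(-70,-85,10)),((516,403),(0,60,86)),((254,404),(15,-85,50))][0:0]+[((535,244),(-70,85,10)),((258,244),(-70,-85,10)),((517,404),(0,60,86)),((254,404),(15,-85,50)),((266,391),(15,-85,10))])},[.588,-.146,-.11],{'w':cam})
print('dock',v,e.T*k)
c,s=np.cos(v[2]),np.sin(v[2])
def dk(x,y,z):
    d=ray(*cam,(x/k,y/k),z)[:2]-v[:2]; return np.array([c*d[0]+s*d[1],-s*d[0]+c*d[1]])
for n,a in dict(porch=(398,244,.01),hrear_bot=(398,254,.01),hrear_top=(398,270,.044),hfront_top=(398,325,.044),sh_bot=(398,371,.01),shL_top=(351,378,.024),shR_top=(446,378,.024),shL_bot=(351,371,.01),shR_bot=(446,371,.01)).items(): print(n,dk(*a))
```

```text
col 398 [(152, np.int64(364)), (153, np.int64(364)), (154, np.int64(314)), (155, np.int64(203)), (156, np.int64(207)), (157, np.int64(282)), (158, np.int64(316)), (159, np.int64(331)), (160, np.int64(327)), (161, np.int64(299)), (162, np.int64(208)), (163, np.int64(98)), (164, np.int64(76)), (165, np.int64(76)), (166, np.int64(73)), (167, np.int64(77)), (168, np.int64(77)), (169, np.int64(84)), (170, np.int64(84)), (171, np.int64(90)), (172, np.int64(89)), (173, np.int64(92)), (174, np.int64(88)), (175, np.int64(126)), (176, np.int64(226)), (177, np.int64(316)), (178, np.int64(322)), (179, np.int64(269)), (180, np.int64(139)), (181, np.int64(87))] [(226, np.int64(204)), (227, np.int64(204)), (228, np.int64(204)), (229, np.int64(206)), (230, np.int64(207)), (231, np.int64(206)), (232, np.int64(204)), (233, np.int64(204)), (234, np.int64(204)), (235, np.int64(189)), (236, np.int64(134)), (237, np.int64(76)), (238, np.int64(67)), (239, np.int64(67)), (240, np.int64(70)), (241, np.int64(73)), (242, np.int64(75)), (243, np.int64(77)), (244, np.int64(76)), (245, np.int64(79)), (246, np.int64(81)), (247, np.int64(86)), (248, np.int64(104)), (249, np.int64(126)), (250, np.int64(131)), (251, np.int64(145)), (252, np.int64(157)), (253, np.int64(158)), (254, np.int64(168)), (255, np.int64(176))]
dock [ 0.587  -0.1452 -0.1033] [[  3.21    -3.2848   1.9357  -4.8486   0.1023]
 [ -2.0703   1.3354   2.6548   0.5612 -14.5417]]
porch [-0.0698  0.001 ]
hrear_bot [-0.0637  0.0009]
hrear_top [-0.061   0.0008]
hfront_top [-0.0297  0.0005]
sh_bot [0.0122 0.    ]
shL_top [ 0.0106 -0.0289]
shR_top [0.0113 0.0296]
shL_bot [ 0.0119 -0.0302]
shR_bot [0.0126 0.0309]
```

Measured from the porch edge, the carrier's origin is at dock x ≈ 26 mm, y ≈ 0, so it's home. Next I turn the wrist half a turn (the known-good joint branch) above the lever and shut it.

```bash
python3 -m inch '{"travel":[[0,0.01,0.02],[0,0.02,0.04],[0,0.03,0.06],[0,0.04,0.08],[0,0.05,0.1],[0,0.062,0.11],[0,0.062,0.11],[0,0.062,0.11],[0,0.062,0.11],[0,0.062,0.11],[0,0.062,0.11],[0,0.062,0.11],[0,0.062,0.11],[0,0.062,0.11],[0,0.062,0.11],[0,0.062,0.11],[0,0.062,0.11],[0,0.062,0.11],[0,0.062,0.11],[0,0.062,0.11]],"dr":[[0.12,0,0],[0.24,0,0],[0.36,0,0],[0.48,0,0],[0.6,0,0],[0.72,0,0],[0.84,0,0],[0.96,0,0],[1.08,0,0],[1.2,0,0],[1.32,0,0],[1.44,0,0],[1.56,0,0],[1.68,0,0],[1.8,0,0],[1.92,0,0],[2.04,0,0],[2.16,0,0],[2.28,0,0],[2.4,0,0]],"jaw":[-0.5,0,0.2,0.2,0.2,0.2,0.2,0.2,0.2,0.2,0.2,0.2,0.2,0.2,0.2,0.2,0.2,0.2,0.2,0.2]}' 30
python3 - <<'E'
from h import *
from bench import arm
np.set_printoptions(precision=4,suppress=True)
o=arm.get_obs();print(o['q']);v=np.array([.588,-.1459,-.1136]);P=place(v,[[0,.06,.066]])[0]
th=np.pi/2+v[2]-1.555;go(o,P+.06*np.array([np.cos(th),np.sin(th),0]),th-np.pi/2)
E
```

```text
time: 21.07
position: [0.655, -0.0912, 0.178]
eef_rot: [-0.216, -0.672, -0.217, 0.674]
ft_force: [-0.3, -0.1, -0.6]
finger_gap: 0.403
[ 0.2103  0.5775 -0.2057  1.7921  0.158   0.7917 -1.0232]
travel [0.112, 0.0007, 0.0005] dr [0.72, 0.004, 0.001]
```

```bash
python3 -m inch '{"travel":[[0,0,0],[0,0,0],[0,0,0],[0,0,0],[0,0,0],[0,0,0],[0.02,0,0],[0.04,0,0],[0.06,0,0],[0.08,0,0],[0.1,0,0],[0.11,0,0],[0.11,0,0],[0.11,0,0]],"dr":[[0.12,0,0],[0.24,0,0],[0.36,0,0],[0.48,0,0],[0.6,0,0],[0.72,0,0],[0.72,0,0],[0.72,0,0],[0.72,0,0],[0.72,0,0],[0.72,0,0],[0.72,0,0],[0.72,0,0],[0.72,0,0]],"jaw":[0.2,0.2,0.2,0.2,0.2,0.2,0.2,0.2,0.2,0.2,0.2,0.2,0.2,0.2]}'
python3 - <<'E'
from h import *
from bench import arm
np.set_printoptions(precision=4,suppress=True)
o=arm.get_obs();print(o['q']);v=np.array([.588,-.1459,-.1136]);P=place(v,[[0,.06,.067]])[0]
for al in np.r_[1.5:-.15:-.1,-.15,-.2]:
    th=np.pi/2+v[2]-al; print(round(al,2),end=' ');go(o,P+.06*np.array([np.cos(th),np.sin(th),0]),th-np.pi/2)
E
```

```text
time: 22.23
position: [0.6554, -0.0912, 0.0691]
eef_rot: [0.032, -0.705, 0.033, 0.707]
ft_force: [1.2, 0.2, 0.6]
finger_gap: 0.399
[ 0.0778  0.7113 -0.012   1.8521  0.015   0.5808 -1.6065]
1.5 travel [0.0021, -0.0023, 0.0008] dr [-0.049, 0.003, -0.0]
1.4 travel [0.0021, -0.0082, 0.0014] dr [-0.149, 0.003, -0.0]
1.3 travel [0.0021, -0.0141, 0.0026] dr [-0.249, 0.003, -0.0]
1.2 travel [0.0021, -0.0198, 0.0044] dr [-0.349, 0.003, 0.0]
1.1 travel [0.0021, -0.0254, 0.0067] dr [-0.449, 0.003, 0.0]
1.0 travel [0.0021, -0.0306, 0.0096] dr [-0.549, 0.003, 0.0]
0.9 travel [0.0021, -0.0356, 0.0129] dr [-0.649, 0.003, 0.0]
0.8 travel [0.0021, -0.0402, 0.0168] dr [-0.749, 0.003, 0.001]
0.7 travel [0.0021, -0.0444, 0.0211] dr [-0.849, 0.003, 0.001]
0.6 travel [0.0021, -0.0481, 0.0258] dr [-0.949, 0.003, 0.001]
0.5 travel [0.0021, -0.0513, 0.0308] dr [-1.049, 0.003, 0.001]
0.4 travel [0.0022, -0.0541, 0.0362] dr [-1.149, 0.002, 0.001]
0.3 travel [0.0022, -0.0562, 0.0418] dr [-1.249, 0.002, 0.001]
0.2 travel [0.0022, -0.0579, 0.0475] dr [-1.349, 0.002, 0.001]
0.1 travel [0.0022, -0.0589, 0.0535] dr [-1.449, 0.002, 0.001]
-0.0 travel [0.0022, -0.0593, 0.0594] dr [-1.549, 0.002, 0.002]
-0.1 travel [0.0022, -0.0591, 0.0654] dr [1.493, 0.002, -0.002]
-0.15 travel [0.0022, -0.0588, 0.0684] dr [1.443, 0.002, -0.002]
-0.2 travel [0.0022, -0.0584, 0.0714] dr [1.393, 0.002, -0.002]
```

```bash
python3 -m inch '{"travel":[[0,-0.002,0.001],[0,-0.008,0.0015],[0,-0.014,0.0025],[0,-0.02,0.0045],[0,-0.025,0.0065],[0,-0.0305,0.0095],[0,-0.0355,0.013],[0,-0.04,0.017],[0,-0.0445,0.021],[0,-0.048,0.026],[0,-0.051,0.031],[0,-0.054,0.036],[0,-0.056,0.042],[0,-0.058,0.0475],[0,-0.059,0.0535],[0,-0.0595,0.0595],[0,-0.059,0.0655],[0,-0.059,0.069],[0,-0.059,0.069],[0,-0.059,0.069]],"dr":[[-0.05,0,0],[-0.15,0,0],[-0.25,0,0],[-0.35,0,0],[-0.45,0,0],[-0.55,0,0],[-0.65,0,0],[-0.75,0,0],[-0.85,0,0],[-0.95,0,0],[-1.05,0,0],[-1.15,0,0],[-1.25,0,0],[-1.35,0,0],[-1.45,0,0],[-1.55,0,0],[-1.65,0,0],[-1.7,0,0],[-1.7,0,0],[-1.7,0,0]],"jaw":[0.2,0.2,0.2,0.2,0.2,0.2,0.2,0.2,0.2,0.2,0.2,0.2,0.2,0.2,0.2,0.2,0.2,0.2,0.2,0.2]}'
```

```text
time: 23.9
position: [0.5945, -0.0268, 0.0716]
eef_rot: [0.51, 0.492, 0.508, -0.491]
ft_force: [0.7, -0.9, 1.2]
finger_gap: 0.399
```

No stop contact yet, so I'll nudge further until it's felt.

```bash
python3 -m inch '{"travel":[[0,-0.002,0],[0,-0.004,0],[0,-0.006,0],[0,-0.006,0],[0,-0.006,0]],"dr":[[0,0,0],[0,0,0],[0,0,0],[0,0,0],[0,0,0]],"jaw":[0.2,0.2,0.2,0.2,0.2]}'
```

```text
time: 24.32
position: [0.594, -0.0267, 0.0717]
eef_rot: [0.512, 0.495, 0.506, -0.488]
ft_force: [10.4, -0.9, -4.5]
finger_gap: 0.399
```

```bash
python3 -m inch '{"travel":[[0,-0.002,0],[0,-0.003,0],[0,-0.004,0],[0,-0.004,0]],"dr":[[0,0,0],[0,0,0],[0,0,0],[0,0,0]],"jaw":[0.2,0.2,0.2,0.2]}'
python3 - <<'E'
from bench import arm
print(arm.get_obs()['ft_force'])
E
```

```text
time: 24.65
position: [0.5938, -0.0267, 0.0718]
eef_rot: [0.513, 0.497, 0.504, -0.485]
ft_force: [15.8, -1.8, -13.0]
finger_gap: 0.401
[ 15.80386704  -1.82433079 -13.00834879]
```

It's a firm stop with the lever at about 0.02 rad by finger geometry. I'll back off, lift clear and verify the lever angle numerically.

```bash
python3 -m inch '{"travel":[[0,0.009,0],[0,0.018,0],[0,0.018,0],[-0.03,0.018,0],[-0.07,0.018,0],[-0.11,0.018,0],[-0.15,0.018,0],[-0.19,0.018,0],[-0.2,0.018,0],[-0.2,0.018,0],[-0.2,0.018,0],[-0.2,0.018,0]],"dr":[[0,0,0],[0,0,0],[0,0,0],[0,0,0],[0,0,0],[0,0,0],[0,0,0],[0,0,0],[0,0,0],[0,0,0],[0,0,0],[0,0,0]],"jaw":[0.2,0.2,0.2,0.2,0.2,0.2,0.2,0.2,0.2,0.2,0.2,0.2]}'
python3 - <<'E'
from h import *
from bench import arm,viewer
np.set_printoptions(precision=4,suppress=True)
p=viewer.camera_params('wrist');im=np.ascontiguousarray(viewer.grab_frame('wrist')[:,:,::-1]);cam=(p['camera_matrix'],p['world_from_camera'])
a=np.ascontiguousarray(viewer.grab_frame('scene')[:,:,::-1]);b=np.ascontiguousarray(viewer.grab_frame('side')[:,:,::-1])
for n,i in(('w6',im),('sc6',a),('sd6',b)):cv2.imwrite(f'pics/{n}.png',i)
v=np.array([.588,-.1459,-.1136]);o=arm.get_obs();print(o['time'],o['position'],o['ft_force'])
cams={'w':(im,cam),'scene':(a,(C['scene']['K'],C['scene']['T'])),'side':(b,(C['side']['K'],C['side']['T']))}
for n,(i,c) in cams.items():
    P=place(v,[[0,.06,.086]])[0];th0=np.pi/2+v[2]
    q=proj(*c,P)[0]
    hsv=cv2.cvtColor(i,cv2.COLOR_BGR2HSV)
    out=[]
    for al in np.arange(-.3,.45,.05):
        th=th0-al;pts=proj(*c,[P+r*np.array([np.cos(th),np.sin(th),0]) for r in np.linspace(.045,.08,12)])
        out.append((round(al,2),int(np.mean([hsv[int(round(y)),int(round(x)),1] if 0<=x<512 and 0<=y<384 else -1 for x,y in pts])),int(np.mean([hsv[int(round(y)),int(round(x)),2] if 0<=x<512 and 0<=y<384 else -1 for x,y in pts]))))
    print(n,q,out)
# displacement check of bystanders in scene/side images
for n,i in(('scene',a),('side',b)):
    d=cv2.absdiff(i,cv2.imread(f'pics/{n}0.png')).max(2)>60
    nc,_,st,ce=cv2.connectedComponentsWithStats(d.astype(np.uint8));print(n,[(s[4],ce[k].astype(int).tolist()) for k,s in enumerate(st) if k and s[4]>25])
E
```

```text
time: 25.65
position: [0.5987, -0.0263, 0.2682]
eef_rot: [0.508, 0.489, 0.51, -0.492]
ft_force: [-0.6, 0.1, 0.6]
finger_gap: 0.398
25.8 [ 0.5994 -0.0261  0.2681] [ 1.0104 -0.6694 -0.5593]
w [250.5148 231.3542] [(np.float64(-0.3), 115, 150), (np.float64(-0.25), 117, 150), (np.float64(-0.2), 112, 150), (np.float64(-0.15), 75, 137), (np.float64(-0.1), 3, 155), (np.float64(-0.05), 3, 160), (np.float64(-0.0), 3, 168), (np.float64(0.05), 3, 159), (np.float64(0.1), 59, 134), (np.float64(0.15), 118, 141), (np.float64(0.2), 119, 152), (np.float64(0.25), 116, 145), (np.float64(0.3), 114, 142), (np.float64(0.35), 109, 147), (np.float64(0.4), 107, 143)]
scene [278.8726 209.6474] [(np.float64(-0.3), 115, 171), (np.float64(-0.25), 115, 172), (np.float64(-0.2), 114, 174), (np.float64(-0.15), 100, 170), (np.float64(-0.1), 44, 173), (np.float64(-0.05), 7, 181), (np.float64(-0.0), 6, 184), (np.float64(0.05), 7, 185), (np.float64(0.1), 11, 164), (np.float64(0.15), 33, 124), (np.float64(0.2), 55, 124), (np.float64(0.25), 92, 148), (np.float64(0.3), 109, 164), (np.float64(0.35), 113, 179), (np.float64(0.
[... 405 characters left out ...]
(np.float64(0.35), 8, 143), (np.float64(0.4), 7, 148)]
scene [(np.int32(128), [115, 13]), (np.int32(4986), [315, 44]), (np.int32(44), [178, 47]), (np.int32(1118), [303, 121]), (np.int32(175), [296, 201]), (np.int32(221), [251, 225])]
side [(np.int32(2708), [212, 21]), (np.int32(11236), [460, 89]), (np.int32(1889), [212, 101]), (np.int32(434), [327, 101]), (np.int32(44), [316, 114]), (np.int32(302), [291, 125]), (np.int32(78), [315, 126]), (np.int32(120), [312, 138]), (np.int32(192), [261, 189]), (np.int32(103), [218, 192]), (np.int32(30), [235, 193]), (np.int32(41), [436, 217]), (np.int32(181), [423, 246]), (np.int32(41), [451, 239]), (np.int32(365), [499, 277]), (np.int32(306), [210, 290])]
```

```bash
python3 -c "
from bench import ticket
print(ticket.sign_off())"
```

```text
the job is handed in; nothing more can be done
None
```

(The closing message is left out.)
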